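Pry open the spice chest and nest the cup with its twin

ROBOT

A 6-joint arm with a two-finger parallel gripper is mounted at the origin on the work surface. World frame = base frame: x ahead of the robot, y to its left, z up, the work surface at z = 0. Lengths are in mm, angles in rad, forces in N, time in s.
With the tool pointing down it reaches from about 325 to 1000 mm from the base axis. Payload 5.1 kg.
Tool frame: the origin (TCP) lies on the centre line of the jaws, within the pads' length; the fingertips stand 17 mm ahead of it and the grasp point (between the pads) lies 2 mm behind it (r.tip_extent is the distance from the TCP to the fingertips, in mm); z points along the fingers, y is the line along which they close (so a half turn about z gives the same grasp; the last joint's range is limited). The gripper opens to 85 mm and grips with 20 to 120 N. Pads are 22 mm wide; open, the fingers measure 114 mm over their backs; the gripper's body (76 mm by 85 mm) begins 54 mm behind the grasp point. The pads swing forward as they close: fully open they stand 13 mm farther back than shut.
Start: joints at [1.19, 0.124, 1.65, -0, 1.367, -0.083], TCP at [190.743, 621.371, 248.322] pointing down, gripper open.
Joint ranges: [-2.61, 2.61], [-1.02, 2.33], [0.03, 2.71], [-1.35, 4.49], [0.32, 2.68], [-2.91, 2.91]. Speed limits (rad/s): [2.57, 2.57, 3.14, 3.14, 3.14, 3.14].

INTERFACE

Orientations are given as a 3x3 rotation matrix whose columns are the frame's x, y, z axes.
In Python, from rig import r gives the robot as it stands.
- The arm moves only by the tool apply_moves, never from a script. Its argument "moves" is a list of rows, each a list of 5 numbers: the opening, from 0 (shut) to 1 (fully open), then the shift along the tool's x, y, z in mm, then the turn about the tool's z in rad. A call has 1 to 10 rows; each row is the pose to reach, as a shift and turn from the pose commanded when the call began, along the tool's axes at that moment; what a row does not reach only later rows make up. A row lasts 1/8 s, in which the tool goes at most 62.5 mm and 10.7 degrees, less where a joint would pass 70% of its speed; a pose out of reach is approached as far as the arm can. A call with a gripper value outside its range is refused whole. The fingers move at their own pace and stop on an object; "newtons" is the grip in N (left out, the last holds). Time passes only in rows, so rows that repeat a pose let the fingers close. It gives the time, the measured TCP pose, the force, the opening and the grip force at its end, in the units of the state.
- r.observe(): the state, without advancing time (a new reading comes with each control period).
- r.get_image(name): name is "scene" or "side" or "wrist"; returns the picture (420x560x3 uint8, blue, green, red); there is no depth.
- r.camera_params(name): a dict with "fov_y" (degrees; the focal length in pixels is half the picture's height over the tangent of half this angle, whatever the lens; pixels are square), "cx", "cy" (the principal point, pixels), "view" (4x4, takes a point from world to camera coordinates); the wrist camera has in their place "mount" (4x4, takes a point from camera to tool coordinates, whose origin is the TCP and whose axes are the flange's). Camera axes: x right, y down, z forward; pixel columns grow to the right and rows downward; lengths in mm; the calibration is good to about 2 mm. The wrist camera is an equidistant fisheye: a pixel r from the principal point sees the ray r / f radians off the axis. A picture is of the moment at which its call begins: read the wrist's pose just before it. camera_params takes no time and is no camera call.
- r.sign_off(): hands the job in; it is judged then, once.
The state is a dict: "clock": time; "joints": joint angles; "qvel": joint speeds; "tau": joint torques, N m; "tcp_pos": TCP position; "tool_rot": TCP orientation; "contact_force": force on the tool from outside, world axes, zero at the start; "wrist_torque": the same for the moment, N m; "gripper_width": finger opening in mm; "finger_force": force on a finger pad.
Only numpy, scipy, OpenCV 4.12 (cv2) and the standard library are available. Lean on these libraries where they do the work, as an engineer would, in place of code of your own. Each camera call takes 0.05 s, during which the arm holds its last target. There are 200 camera calls.

TASK

Put the white cup away: slip the spatula's blade into the slot at the front of the wooden chest, feeling along it for the open mouth, and lever the lid up with it, then swing the lid with the spatula past upright so that it stays open; the gripper itself must not touch the lid. Lay the spatula down on the bench clear of the chest, then lower the white cup upright, without dropping it, into the green cup in the chest so that it is fully nested, and leave both standing in there, the lid open and the other things on the bench undisturbed.

Things in the scene. Friction and masses are not known exactly. Their poses are not given: they have to be found in the camera images.
- chest: Teak chest fixed to the bench, 150 mm (x) by 150 mm (y), 100 mm high without its lid, walls 10 mm, floor 4 mm. Origin: centre of its underside; z up, -x is its front. The middle 110 mm of the front wall is 5 mm lower (95 mm), which leaves a slot 5 mm high under the closed lid, partly filled by two brass blocks (see slot).
- slot (a point): Middle of the whole slot, not of its mouth, on the outer face of the front wall, 97.5 mm above the bench; axes as the chest's, blade goes in along +x. Two brass blocks 25 mm wide leave one open mouth 50 mm wide between them, its centre anywhere up to 18 mm left or right of this point and not reported: find it by touch or sight. The gaps outside the blocks are too narrow.
- hinge (a point): Middle of the lid's hinge line: top outer edge of the chest's back wall, 100 mm above the bench; the hinge runs along the chest's y.
- lid (a joint): Angle of the lid in rad: 0 closed and flat on the chest, 1.57 upright, stop at 1.9. The hinge is stiff: the lid stays where it is left; 4 to 6 N up at the front edge moves it.
- lid_edge (a point): Middle of the lower front edge of the lid, a dark wooden board 150 x 150 x 12 mm, flush with the chest's sides; 150 mm from the hinge.
- spatula: Offset spatula, 200 mm long, 110 g, lying flat on the bench. Origin: underside of the handle at the place to grip, about the centre of mass; +x towards the blade, z up. Wooden handle 18 mm wide, 24 mm high, from x = -80 to +30 mm; steel blade 36 mm wide, 2.5 mm thick, flush with the handle's underside, from x = 30 to 120 mm.
- blade_tip (a point): Middle of the blade's front edge, half way through its thickness; axes as the spatula's.
- cup: White melamine cup standing on the bench, 60 mm high, 66 mm across the rim, 40 mm across the foot, wall 3 mm, solid bottom 26 mm thick, 70 g. Origin: centre of its underside, z up.
- twin: Green cup of the same shape and size, standing on the floor of the chest. Origin: centre of its underside, z up. The white cup fully nested in it rests on its inner floor, 26 mm higher than it.
- mortar: Bystander: round dark stone mortar, 150 mm across, 75 mm high, 2.5 kg, with a wooden pestle leaning in it. Origin: centre of its underside.
- bowl: Bystander: white melamine bowl, 130 mm across, 50 mm high. Origin: centre of its underside.
- turntable: Bystander: clear acrylic turntable, 190 mm across, 18 mm high, fixed. Origin: centre of its underside.
- jar1: Bystander: empty glass jar on the turntable, 68 mm across, 95 mm high. Origin: centre of its underside.
- jar2: Bystander: like jar1.
Not all that is in view belongs to the job. Of the things that look like the spatula, the smaller one is meant. What is shaped like the cup but yellow is not meant.

How it is judged:
By the outcome, as a careful person would: the job done as asked, in the order asked, and still so for the second after the job is handed in, with the robot touching nothing.
It also fails if it takes over 72 s, if anything falls off the work surface, if the arm or the gripper's body presses on something with over 40 N, if the wrist force passes 120 N, or if a joint passes its speed limit or range.

## Working session

There is one attempt and no reset: what is moved stays moved. The work goes in short steps, Python scripts to look and compute and a tool call to move; the robot and the scene stay as the last step left them, time stands still between calls to the robot, and variables do not carry over. Pictures are saved under pics/ and viewed, at most 10 in all, crops included, and the job is handed in when it is done.

Besides the shell and the picture viewer there is one more tool, called after "Request:" by a JSON object that holds its "api" and its "payload". apply_moves: Moves the arm, as the interface text tells. Its arguments: {"type":"object","properties":{"moves":{"type":"array"},"newtons":{"type":"number"}},"required":["moves"]}

```bash
ls; mkdir -p pics
python3 - <<'E'
from rig import r
import cv2,json
for n in("scene","side","wrist"):
    s=r.observe(); cv2.imwrite(f"pics/{n}0.png",r.get_image(n)); print(n,{k:(v if not hasattr(v,'tolist') else v.tolist()) for k,v in r.camera_params(n).items()})
print(s, r.tip_extent)
a=cv2.imread("pics/scene0.png");b=cv2.imread("pics/side0.png")
E
```

```text
pics
scene {'fov_y': 55.0591407383705, 'cx': 285.08189785364914, 'cy': 204.88791853752772, 'view': [[0.0981455839023111, 0.9951377299261883, -0.008266972712351698, -14.882019717750987], [0.5267759131026937, -0.05899760656733792, -0.8479542557202886, -198.12194777188722], [-0.8443190047223251, 0.07886812345097308, -0.5300049408901999, 1679.1292560645388], [0.0, 0.0, 0.0, 1.0]]}
side {'fov_y': 52.507150192038736, 'cx': 275.89743338522345, 'cy': 216.3916299897598, 'view': [[0.9202757551981925, -0.39079501639598857, 0.019281845203600278, -502.70502857171954], [-0.25772632161429176, -0.6425199190238023, -0.7216268404132523, 190.26039374263544], [0.294397142549929, 0.659126246494331, -0.6920136657904461, 1419.9826588973476], [0.0, 0.0, 0.0, 1.0]]}
wrist {'fov_y': 65.70646984690485, 'cx': 283.30194839158156, 'cy': 212.32352857958267, 'mount': [[-3.075969128586888e-05, -0.9480722477784226, -0.31805504562293807, 81.67144059150199], [0.9999999437972747, 7.702191941476172e-05, -0.00032630211421884125, 0.518648896590812], [0.0003338551889756807, -0.31805503778433036, 0.9480721921250088, -124.675
[... 173 characters left out ...]
-02]), 'qvel': array([-6.21552254e-04, -1.47267105e-03, -3.53033828e-03,  4.03338871e-05,
       -5.04501823e-04,  8.84368202e-04]), 'tau': array([ 3.91855065e-04, -4.24930143e+01, -3.66650748e+01, -1.05490610e-04,
        3.96720934e-03,  1.08958730e-05]), 'tcp_pos': array([190.53533231, 620.89021479, 247.17618656]), 'tool_rot': array([[-9.55988284e-01,  2.93403959e-01, -7.19102634e-04],
       [ 2.93404791e-01,  9.55986672e-01, -1.76383408e-03],
       [ 1.69936634e-04, -1.89719287e-03, -9.99998186e-01]]), 'contact_force': array([0.21390045, 0.5462645 , 0.14091188]), 'wrist_torque': array([-0.01526561, -0.03728045,  0.00589036]), 'finger_force': 0.0, 'gripper_width': 85.3866671232568} 17.0
```

View pics/scene0.png

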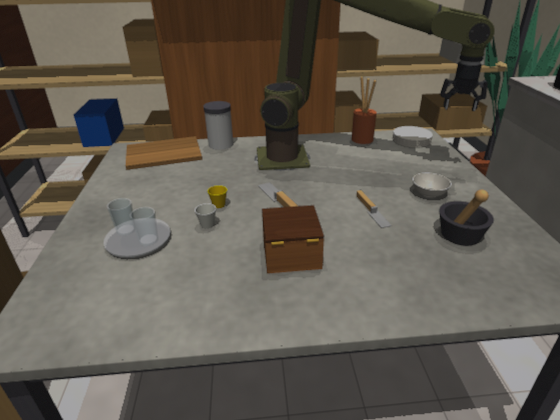

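View pics/side0.png

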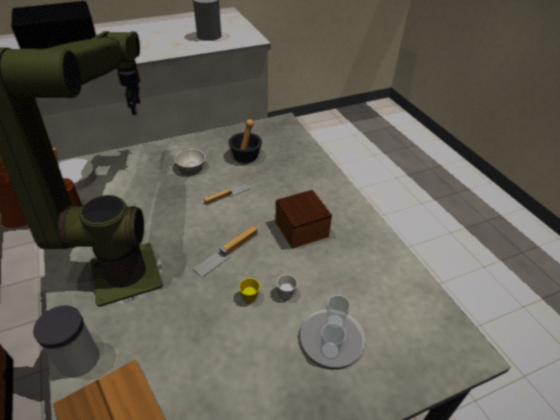

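The scene view shows the chest at (291,238), spatulas at (372,208) and (280,196), white cup at (206,216), yellow cup at (218,197), turntable at (138,238), bowl at (431,186) and mortar at (465,222). In the side view the spatulas are at (227,194) and (230,250), white cup at (286,288), yellow cup at (249,291) and chest at (303,218).

Possible mix-ups, in side pixels:
- **Spatula:** (227,194) is smaller and (230,250) larger, so I choose (227,194).
- **Cup:** (286,288) is white and (249,291) yellow, so I choose (286,288).

Next is one close crop to check both choices.

Run:
```python
import cv2,numpy as np
a=cv2.imread("pics/side0.png")[165:310,185:345];b=cv2.imread("pics/scene0.png")[170:280,180:400]
A=cv2.resize(a,None,fx=3.4,fy=3.4,interpolation=3)[:,:400*2]
B=cv2.resize(b,None,fx=3.6,fy=3.6,interpolation=3)
cv2.imwrite("pics/c1.png",cv2.resize(a,None,fx=4.1,fy=4.1,interpolation=3));cv2.imwrite("pics/c2.png",B)
```

```text
(no output)
```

View pics/c1.png

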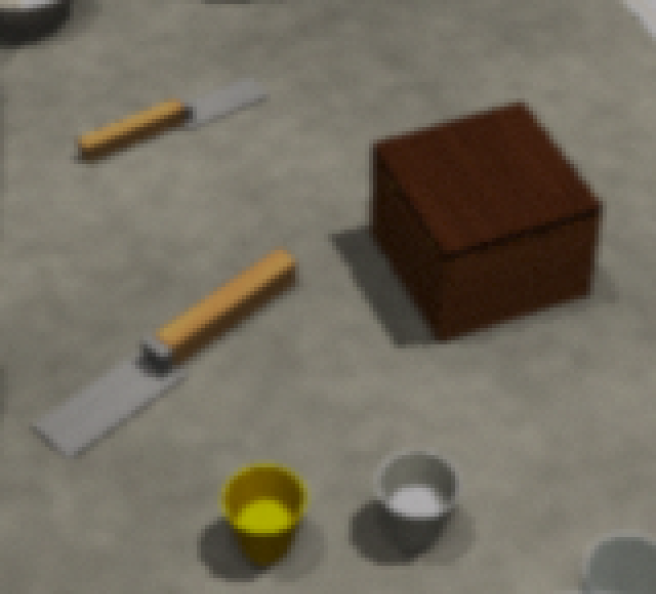

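View pics/c2.png

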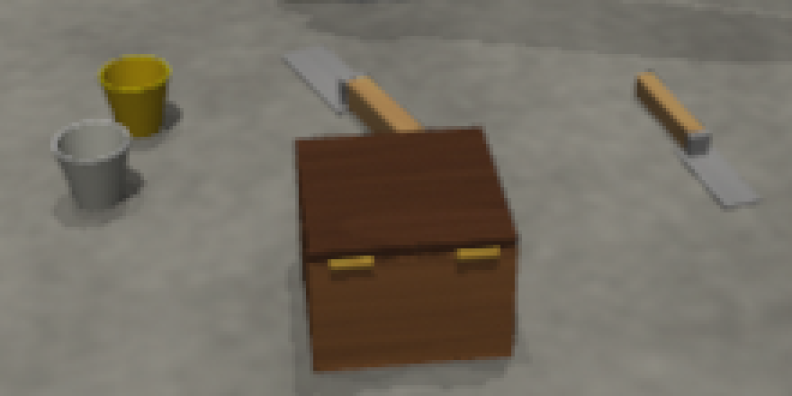

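The crops confirm the smaller spatula (top-left of the side crop, right of the scene crop) and the white cup. The chest shows brass hinges on its +x face, so its front should face the robot. I'll measure from here.

```bash
cat > h.py <<'E'
from rig import r
import numpy as np, cv2
def ray(n,px,s=None):
    p=r.camera_params(n); f=210/np.tan(np.radians(p["fov_y"])/2)
    u=np.array([px[0]-p["cx"],px[1]-p["cy"]])
    if n=="wrist":
        m=np.array(p["mount"]); R=np.array(s["tool_rot"]); q=np.hypot(*u); t=q/f
        d=np.array([*(u/max(q,1e-9)*np.sin(t)),np.cos(t)])
        return R@m[:3,3]+s["tcp_pos"], R@m[:3,:3]@d
    V=np.array(p["view"]); return -V[:3,:3].T@V[:3,3], V[:3,:3].T@np.array([*(u/f),1])
def plane(n,px,z,s=None):
    o,d=ray(n,px,s); return (o+d*(z-o[2])/d[2]).round(1)
def proj(n,P,s=None):
    p=r.camera_params(n); f=210/np.tan(np.radians(p["fov_y"])/2)
    if n=="wrist":
        m=np.array(p["mount"]); R=np.array(s["tool_rot"]); c=m[:3,:3].T@(R.T@(np.array(P)-s["tcp_pos"])-m[:3,3])
        q=np.hypot(c[0],c[1]); t=np.arctan2(q,c[2]); return (c[:2]/q*t*f+[p["cx"],p["cy"]]).round(1)
    V=np.array(p["view"]); c=V[:3,:3]@P+V[:3,3]; return (c[:2]/c[2]*f+[p["cx"],p["cy"]]).round(1)
def grab(name,fn):
    s=r.observe(); i=r.get_image(name); cv2.imwrite(f"pics/{fn}.png",i); return s,i
E
python3 - <<'E'
from h import *
S=lambda x,y:(180+x/3.6-.4,170+y/3.6-.4)
D=lambda x,y:(185+x/4.1-.4,165+y/4.1-.4)
print("lid scene",[plane("scene",S(*p),112)[:2] for p in[(297,140),(482,128),(514,240),(303,252)]])
print("lid side",[plane("side",D(*p),112)[:2] for p in[(373,143),(523,102),(600,205),(445,252)]])
print("spat scene tip",plane("scene",S(740,204),2)," end top",plane("scene",S(648,75),24))
print("spat side tip",[plane("side",D(*p),2) for p in[(254,80),(268,97)]]," end top",plane("side",D(80,140),24), plane("side",D(180,102),24))
print("cup rim",plane("scene",S(93,140),60),plane("side",D(418,482),60))
print("ycup",plane("scene",S(135,72),60),plane("side",D(264,492),60))
print("big",plane("scene",S(305,50),2),plane("side",D(288,260),24))
E
```

```text
lid scene [array([ 563.9, -104.8]), array([562.5,  41.8]), array([712. ,  40.7]), array([ 709.8, -107.9])]
lid side [array([559.9,  40.6]), array([707.7,  41.7]), array([ 708., -104.]), array([ 562.2, -106. ])]
spat scene tip [535.6 273.5   2. ]  end top [346.7 239.8  24. ]
spat side tip [array([535.9, 287.2,   2. ]), array([539.7, 257. ,   2. ])]  end top [342.7 238.9  24. ] [448.6 256.9  24. ]
cup rim [ 462.8 -275.5   60. ] [ 463.4 -277.4   60. ]
ycup [ 349.2 -245.    60. ] [ 351.4 -242.    60. ]
big [220.2 -83.7   2. ] [468.8  15.2  24. ]
```

```bash
cat >> h.py <<'E'
def go(P,yaw=None):
    "tool-frame shift to world point P; yaw = world heading of -x_tool"
    s=r.observe(); R=s["tool_rot"]; d=R.T@(np.array(P)-s["tcp_pos"])
    a=np.arctan2(-R[1,0],-R[0,0]); t=0 if yaw is None else -((yaw-a+np.pi)%(2*np.pi)-np.pi)
    print("tcp",s["tcp_pos"].round(1),"head",round(a,3),"move",d.round(1),"turn",round(t,3),"F",s["contact_force"].round(1),"w",round(s["gripper_width"],1),"t",round(s["clock"],2))
E
python3 - <<'E'
from h import *
go([420,252.5,150],0.174)
print(plane("side",(190,161),0),plane("side",(245,150),0))
E
```

```text
tcp [190.6 621.  247.3] head -0.298 move [-327.5 -284.8   97.7] turn -0.472 F [-0.2 -0.3 -0.2] w 85.6 t 0.15
[360.6 531.4   0. ] [614.4 521.6   0. ]
```

Request:
{"api": "apply_moves", "payload": {"moves": [[1,-327,-285,98,-0.472],[1,-327,-285,98,-0.472],[1,-327,-285,98,-0.472],[1,-327,-285,98,-0.472],[1,-327,-285,98,-0.472],[1,-327,-285,98,-0.472],[1,-327,-285,98,-0.472],[1,-327,-285,98,-0.472],[1,-327,-285,98,-0.472]]}}

```text
clock: 1.27
tcp_pos: [419.7, 252.7, 150.1]
tool_rot: [[-0.985, -0.172, -0.001], [-0.172, 0.985, 0.0], [0.001, 0.0, -1.0]]
contact_force: [-0.4, -0.4, 0.7]
gripper_width: 85.3
finger_force: 0.0
```

Run:
```python
from h import *
s,i=grab("wrist","w1")
go([420,252.5,21],0.174)
cv2.imwrite("pics/w1b.png",cv2.resize(i,None,fx=1.4,fy=1.4))
```

```text
tcp [419.5 253.5 150.5] head 0.174 move [ -0.3  -1.1 129.5] turn 0.0 F [-0.4  0.2  0.1] w 85.3 t 1.32
```

View pics/w1b.png

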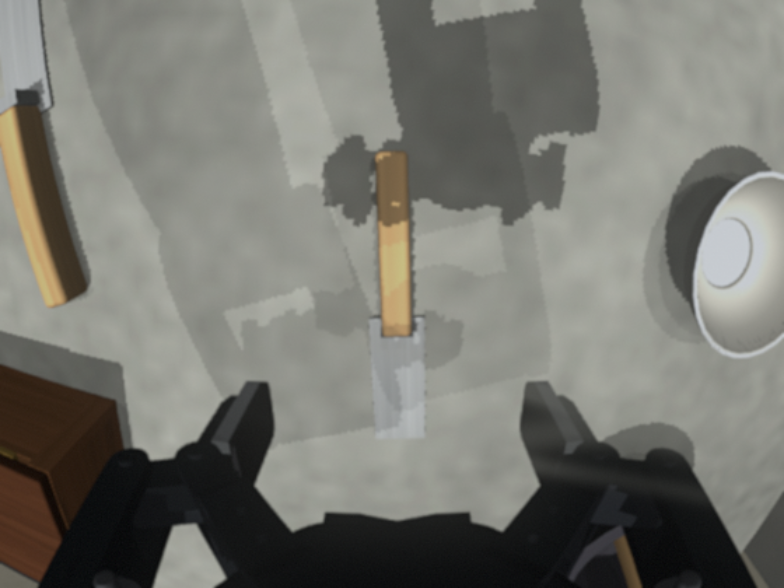

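The wrist view shows the spatula pointing down the image: handle end at about (391,153), blade end at about (400,438) in the 1.4x picture. The bowl is at right and the chest's corner at lower left.

Run:
```python
from h import *
s=r.observe()
k=lambda *p:((p[0]+.5)/1.4-.5,(p[1]+.5)/1.4-.5)
a=plane("wrist",k(400,438),2.5,s);b=plane("wrist",k(391.5,153),24,s);c=plane("wrist",k(397.5,336),24,s)
print(a,b,c); d=(a-b)[:2]; print(np.hypot(*d),np.arctan2(d[1],d[0]),np.arctan2(*(c-b)[1::-1]))
print("origin",a[:2]-120*d/np.hypot(*d),b[:2]+80*d/np.hypot(*d))
i=cv2.imread("pics/w1.png")
for q in[(371,318),(424,318),(375,437),(424,437)]: print(plane("wrist",k(*q),2.5,s))
```

```text
[535.5 276.7   2.5] [341.3 237.2  24. ] [446.2 259.   24. ]
198.1764113107309 0.2006612582850384 0.204900452810475
origin [417.90780098 252.78191627] [419.69479935 253.14538916]
[445.9 241.7   2.5]
[440.  275.2   2.5]
[537.9 258.5   2.5]
[531.7 293.8   2.5]
```

Request:
{"api": "apply_moves", "payload": {"moves": [[1,0,-0.5,60,-0.02],[1,0,-0.5,110,-0.02],[1,0,-0.5,126,-0.02],[1,0,-0.5,130,-0.02],[0.1,0,-0.5,130,-0.02],[0,0,-0.5,130,-0.02],[0,0,-0.5,130,-0.02],[0,0,-0.5,130,-0.02]], "newtons": 100}}

```text
clock: 2.33
tcp_pos: [420.6, 252.7, 21.6]
tool_rot: [[-0.981, -0.193, 0.002], [-0.193, 0.981, 0.001], [-0.002, 0.0, -1.0]]
contact_force: [-0.1, -0.9, 0.3]
gripper_width: 15.7
finger_force: 97.8
```

Run:
```python
from h import *
go([415,-32,119],0.0)
```

```text
tcp [420.6 252.7  21.6] head 0.194 move [  60.3 -278.3  -97.6] turn 0.194 F [-0.1 -0.9  0.3] w 15.7 t 2.33
```

Request:
{"api": "apply_moves", "payload": {"moves": [[0,0,0,-40,0],[0,0,0,-90,0],[0,12,-56,-98,0.05],[0,25,-115,-98,0.1],[0,38,-175,-98,0.15],[0,50,-230,-98,0.194],[0,60,-278,-98,0.194],[0,60,-278,-98,0.194],[0,60,-278,-98,0.194]]}}

```text
clock: 3.45
tcp_pos: [414.3, -31.8, 118.2]
tool_rot: [[-1.0, 0.001, -0.0], [0.001, 1.0, 0.0], [0.0, 0.0, -1.0]]
contact_force: [-0.9, 0.6, -1.1]
gripper_width: 15.6
finger_force: 98.4
```

Run:
```python
from h import *
s,i=grab("wrist","w2")
go([415,-32,119],0.0)
_,j=grab("side","s2"); 
A=cv2.resize(i[180:420,100:460],None,fx=2.2,fy=2.2,interpolation=3)
cv2.imwrite("pics/w2b.png",A)
```

```text
tcp [414.4 -31.3 118.1] head 0.001 move [-0.6 -0.7 -0.9] turn 0.001 F [ 0.7  0.5 -0.5] w 15.9 t 3.5
```

View pics/w2b.png

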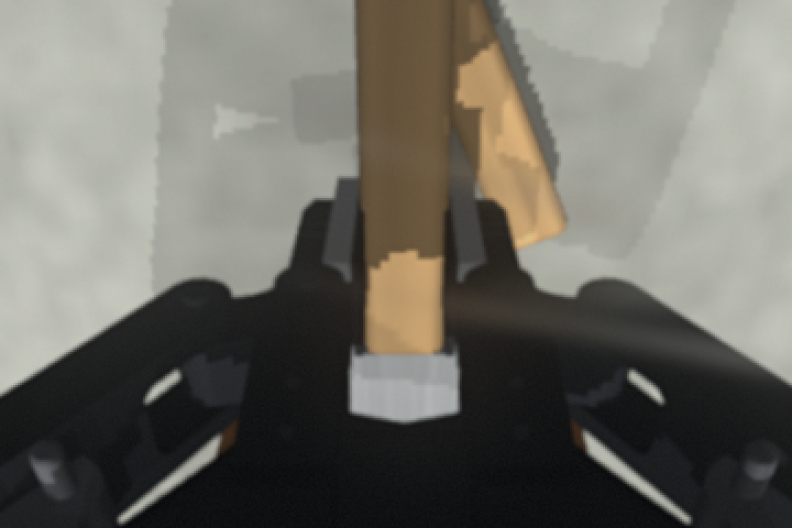

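The spatula is held straight with its handle running up the picture; the gripper hides the blade and chest. I'll find the mouth by touch, starting at the slot's middle.

Request:
{"api": "apply_moves", "payload": {"moves": [[0,-16,0,0.3,0],[0,-22,0,0.3,0],[0,-25,0,0.3,0],[0,-28,0,0.3,0],[0,-31,0,0.3,0],[0,-34,0,0.3,0],[0,-34,0,0.3,0]]}}

```text
clock: 4.42
tcp_pos: [441.8, -31.6, 115.9]
tool_rot: [[-1.0, -0.002, -0.02], [-0.002, 1.0, 0.0], [0.02, 0.0, -1.0]]
contact_force: [-27.1, -2.1, 13.8]
gripper_width: 15.5
finger_force: 100.2
```

Contact on the face. I'll back off and calibrate height by touching the blade tip lightly on the lid's top, which is known to be at 112 mm.

Request:
{"api": "apply_moves", "payload": {"moves": [[0,15,0,0,0],[0,15,0,-25,0],[0,-20,0,-25,0],[0,-20,0,-22,0],[0,-20,0,-19,0],[0,-20,0,-19,0]]}}

```text
clock: 5.18
tcp_pos: [467.4, -31.7, 135.9]
tool_rot: [[-1.0, -0.0, -0.002], [-0.0, 1.0, 0.0], [0.002, 0.0, -1.0]]
contact_force: [-0.3, -0.4, -0.9]
gripper_width: 15.7
finger_force: 98.4
```

Run:
```python
from h import *
go([454,-32,133.5],0.0)
```

```text
tcp [467.4 -31.7 135.9] head 0.0 move [13.4 -0.3  2.5] turn 0.0 F [-0.3 -0.4 -0.9] w 15.7 t 5.17
```

Request:
{"api": "apply_moves", "payload": {"moves": [[0,0,0,1.5,0],[0,0,0,1.5,0]]}}

```text
clock: 5.42
tcp_pos: [468.3, -31.9, 135.4]
tool_rot: [[-1.0, -0.0, -0.0], [-0.0, 1.0, 0.0], [0.0, 0.0, -1.0]]
contact_force: [0.2, 0.3, -0.6]
gripper_width: 15.8
finger_force: 98.4
```

Request:
{"api": "apply_moves", "payload": {"moves": [[0,0,0,1,0],[0,0,0,1,0]]}}

```text
clock: 5.68
tcp_pos: [468.5, -31.9, 134.5]
tool_rot: [[-1.0, -0.0, -0.0], [-0.0, 1.0, -0.0], [0.0, -0.0, -1.0]]
contact_force: [0.1, -0.7, -0.7]
gripper_width: 16.0
finger_force: 98.4
```

Request:
{"api": "apply_moves", "payload": {"moves": [[0,0,0,1,0],[0,0,0,1,0]]}}

```text
clock: 5.92
tcp_pos: [468.7, -31.9, 133.6]
tool_rot: [[-1.0, -0.0, 0.0], [-0.0, 1.0, -0.0], [-0.0, -0.0, -1.0]]
contact_force: [0.1, -0.3, -0.7]
gripper_width: 16.0
finger_force: 98.5
```

Request:
{"api": "apply_moves", "payload": {"moves": [[0,0,0,1,0],[0,0,0,1,0]]}}

```text
clock: 6.18
tcp_pos: [468.7, -31.9, 133.0]
tool_rot: [[-1.0, -0.0, 0.0], [-0.0, 1.0, -0.0], [-0.0, -0.0, -1.0]]
contact_force: [-2.4, 0.2, 2.6]
gripper_width: 15.6
finger_force: 98.9
```

Request:
{"api": "apply_moves", "payload": {"moves": [[0,0,0,-5,0],[0,42,0,-5,0],[0,42,12,15.3,0],[0,42,12,15.3,0],[0,31,12,15.3,0],[0,26,12,15.3,0],[0,23,12,15.3,0],[0,23,12,15.3,0]]}}

```text
clock: 7.18
tcp_pos: [440.9, -20.3, 116.4]
tool_rot: [[-1.0, -0.001, -0.017], [-0.001, 1.0, -0.0], [0.017, -0.0, -1.0]]
contact_force: [-27.5, -2.0, 13.3]
gripper_width: 15.3
finger_force: 100.3
```

Request:
{"api": "apply_moves", "payload": {"moves": [[0,15,0,0,0],[0,15,-24,0,0],[0,15,-24,0,0],[0,8,-24,0,0],[0,4,-24,0,0],[0,0,-24,0,0],[0,0,-24,0,0]]}}

```text
clock: 8.05
tcp_pos: [445.9, -43.6, 117.2]
tool_rot: [[-1.0, -0.001, -0.0], [-0.001, 1.0, 0.0], [0.0, 0.0, -1.0]]
contact_force: [0.1, 0.9, -1.3]
gripper_width: 15.6
finger_force: 98.4
```

Run:
```python
from h import *
s=r.observe(); print(s["tcp_pos"],s["contact_force"].round(1),s["wrist_torque"].round(2))
```

```text
[445.91518795 -43.6407348  117.18866056] [ 0.1  0.9 -1.3] [ 0.02  0.03 -0.02]
```

The blade went in at the −12 mm offset with no force. I'll push in deeper.

Request:
{"api": "apply_moves", "payload": {"moves": [[0,-5,0,0,0],[0,-10,0,0,0],[0,-15,0,0,0],[0,-18,0,0,0],[0,-18,0,0,0]]}}

```text
clock: 8.68
tcp_pos: [463.8, -43.9, 117.2]
tool_rot: [[-1.0, -0.0, -0.0], [-0.0, 1.0, 0.0], [0.0, 0.0, -1.0]]
contact_force: [-0.8, 0.1, -2.0]
gripper_width: 15.6
finger_force: 98.4
```

Request:
{"api": "apply_moves", "payload": {"moves": [[0,0,0,-6,0],[0,-1,0,-14,0],[0,-3,0,-26,0],[0,-6,0,-39,0],[0,-10,0,-51,0],[0,-10,0,-51,0]]}}

```text
clock: 9.43
tcp_pos: [474.7, -44.0, 170.1]
tool_rot: [[-1.0, -0.0, 0.003], [-0.0, 1.0, -0.0], [-0.003, -0.0, -1.0]]
contact_force: [-3.3, -0.1, -2.4]
gripper_width: 15.8
finger_force: 98.2
```

Run:
```python
from h import *
s,_=grab("scene","s3");go([0,0,0]); a=cv2.imread("pics/s3.png")[140:280,180:400]; _,j=grab("side","d3")
A=cv2.resize(a,None,fx=2.7,fy=2.7,interpolation=3);B=cv2.resize(j[120:300,210:380],None,fx=2.1,fy=2.1,interpolation=3)
h=min(A.shape[0],B.shape[0]); M=np.hstack([A[:h],B[:h]])[:, :800]; cv2.imwrite("pics/m3.png",M); print(M.shape)
```

```text
tcp [474.9 -44.  169.7] head 0.0 move [475.5  44.2 167.8] turn 0 F [-2.6 -0.1 -2. ] w 16.0 t 9.47
(378, 800, 3)
```

View pics/m3.png

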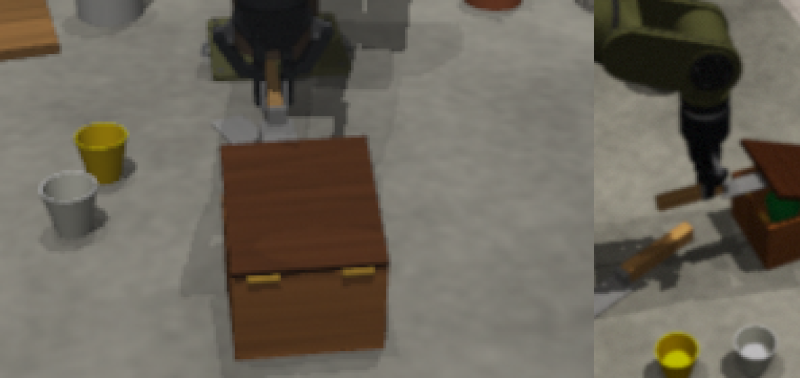

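The lid is raised about 0.4 rad on the blade, with the green cup visible inside (side part, about (783,205)). Next I swing it on along the arc.

Request:
{"api": "apply_moves", "payload": {"moves": [[0,-6,0,-11,0],[0,-12,0,-22,0],[0,-20,0,-32,0],[0,-28,0,-41,0],[0,-38,0,-49,0],[0,-48,0,-56,0],[0,-60,0,-62,0],[0,-71,0,-67,0],[0,-83,0,-71,0],[0,-95,0,-74,0]]}}

```text
clock: 10.78
tcp_pos: [570.0, -43.5, 243.4]
tool_rot: [[-1.0, -0.001, 0.002], [-0.001, 1.0, 0.001], [-0.002, 0.001, -1.0]]
contact_force: [-5.5, 2.3, -0.8]
gripper_width: 16.2
finger_force: 98.6
```

Request:
{"api": "apply_moves", "payload": {"moves": [[0,-11,0,-2,0],[0,-22,0,-2,0],[0,-33,0,-1,0],[0,-42,0,0,0],[0,-50,0,1,0],[0,-54,0,2,0],[0,-54,0,2,0]]}}

```text
clock: 11.65
tcp_pos: [623.2, -44.3, 240.1]
tool_rot: [[-1.0, 0.0, 0.001], [0.0, 1.0, -0.001], [-0.001, -0.001, -1.0]]
contact_force: [0.4, 0.3, -0.0]
gripper_width: 15.7
finger_force: 98.5
```

Run:
```python
from h import *
s,a=grab("scene","s4");go([0,0,0]); _,j=grab("side","d4")
A=cv2.resize(a[100:280,200:400],None,fx=2,fy=2,interpolation=3);B=cv2.resize(j[120:300,210:400],None,fx=2,fy=2,interpolation=3)
cv2.imwrite("pics/m4.png",np.hstack([A,B]))
```

```text
tcp [623.1 -44.4 240.2] head -0.001 move [623.5  44.3 239.2] turn 0 F [-0.6  0.  -0.2] w 15.9 t 11.7
```

View pics/m4.png

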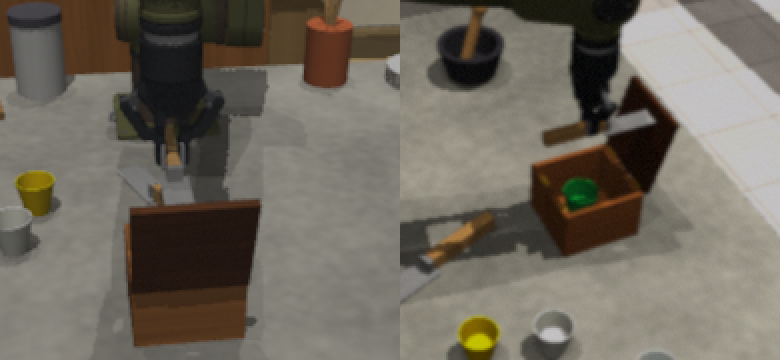

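The lid now leans past upright, about 1.83 rad by the tip geometry, with no force on the blade. The green cup stands in the chest at (580,192). Now I retreat and put the spatula down.

Request:
{"api": "apply_moves", "payload": {"moves": [[0,50,0,-6,0],[0,110,0,-6,0],[0,170,0,-6,0],[0,203,50,0,0],[0,203,105,40,0],[0,203,160,90,0],[0,203,214,140,0],[0,203,214,190,0],[0,203,214,200,0],[0,203,214,200,0]]}}

```text
clock: 13.0
tcp_pos: [418.3, 169.8, 38.5]
tool_rot: [[-1.0, -0.001, -0.003], [-0.001, 1.0, -0.001], [0.003, -0.001, -1.0]]
contact_force: [-0.2, 0.1, -0.1]
gripper_width: 16.0
finger_force: 98.6
```

Run:
```python
from h import *
go([420,170,21.7],0)
```

```text
tcp [418.3 169.8  38.5] head 0.001 move [-1.8  0.2 16.8] turn 0.001 F [-0.2  0.1 -0.1] w 16.0 t 13.0
```

Request:
{"api": "apply_moves", "payload": {"moves": [[0,0,0,10,0],[0,0,0,15,0],[0,0,0,17,0],[0,0,0,17,0]]}}

```text
clock: 13.5
tcp_pos: [419.8, 170.0, 23.5]
tool_rot: [[-1.0, 0.0, 0.001], [0.0, 1.0, 0.0], [-0.001, 0.0, -1.0]]
contact_force: [0.8, -0.5, -0.5]
gripper_width: 15.4
finger_force: 98.6
```

Request:
{"api": "apply_moves", "payload": {"moves": [[0,0,0,1.2,0],[0,0,0,2,0],[0,0,0,2,0]]}}

```text
clock: 13.88
tcp_pos: [419.7, 170.2, 21.5]
tool_rot: [[-1.0, -0.0, 0.0], [-0.0, 1.0, -0.0], [-0.0, -0.0, -1.0]]
contact_force: [-1.6, -0.1, 0.7]
gripper_width: 16.2
finger_force: 99.1
```

Request:
{"api": "apply_moves", "payload": {"moves": [[0.5,0,0,2,0],[1,0,0,2,0],[1,0,0,2,0],[1,0,0,0,0],[1,0,0,-50,0],[1,0,0,-110,0],[1,-40,-40,-160,0],[1,-80,-80,-200,0],[1,-120,-110,-240,0],[1,-150,-160,-270,0]], "newtons": 30}}

```text
clock: 15.12
tcp_pos: [559.3, 25.7, 281.8]
tool_rot: [[-1.0, -0.001, 0.002], [-0.001, 1.0, 0.0], [-0.002, 0.0, -1.0]]
contact_force: [1.7, 0.3, -0.3]
gripper_width: 85.8
finger_force: 0.0
```

Request:
{"api": "apply_moves", "payload": {"moves": [[1,-20,-40,-9,0],[1,-20,-40,-9,0],[1,-20,-40,-9,0],[1,-20,-40,-9,0]]}}

```text
clock: 15.62
tcp_pos: [577.2, -12.4, 287.8]
tool_rot: [[-1.0, -0.002, -0.001], [-0.002, 1.0, 0.0], [0.001, 0.0, -1.0]]
contact_force: [-0.5, 1.3, 0.2]
gripper_width: 84.9
finger_force: 0.0
```

Run:
```python
from h import *
s,i=grab("wrist","w5"); np.save("w5.npy",np.r_[s["tcp_pos"],s["tool_rot"].ravel()]); go([463,-276,250],0)
cv2.imwrite("pics/w5b.png",cv2.resize(i,None,fx=1.4,fy=1.4))
h=cv2.cvtColor(i,40); g=cv2.inRange(h,(45,100,20),(80,255,255)); print(g.sum()/255)
c=max(cv2.findContours(g,0,1)[0],key=cv2.contourArea); e=cv2.fitEllipse(cv2.convexHull(c)); print(e, cv2.boundingRect(c))
print(plane("wrist",e[0],64,s), plane("wrist",e[0],60,s))
```

```text
tcp [577.3 -12.4 288. ] head 0.002 move [ 114.7 -263.4   38. ] turn 0.002 F [ 0.  -0.1 -0.1] w 85.2 t 15.68
2385.0
((274.984375, 224.8879852294922), (54.678688049316406, 55.56814956665039), 78.68274688720703) (247, 197, 57, 56)
[627.4 -21.5  64. ] [629.  -21.6  60. ]
```

View pics/w5b.png

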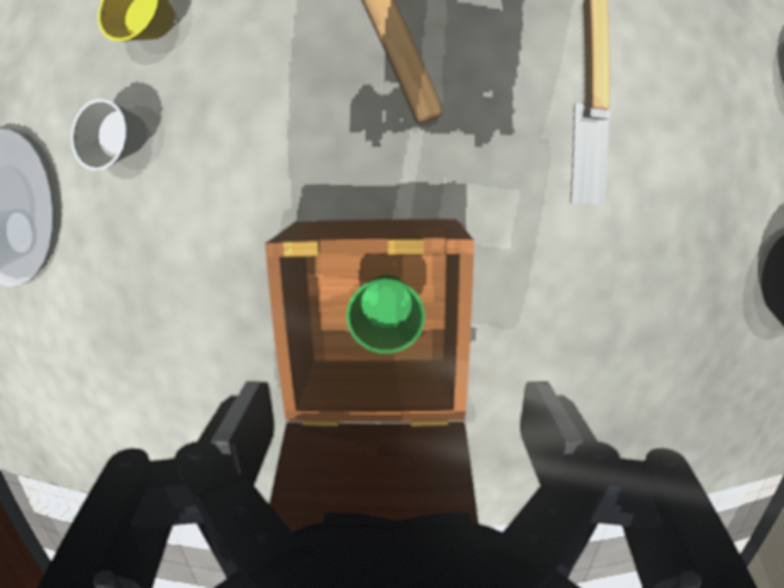

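The wrist view shows the open chest with the green cup's rim at (386,315) in the 1.4x picture and the white cup's rim at (98,135). The spatula lies clear at right and the lid leans back at the bottom. Now I refine the cup's position.

Run:
```python
from h import *
v=np.load("w5.npy"); s=dict(tcp_pos=v[:3],tool_rot=v[3:].reshape(3,3))
k=lambda *p:((p[0]+.5)/1.4-.5,(p[1]+.5)/1.4-.5)
print("cup",plane("wrist",k(98.5,135),60,s))
print("chest inner front L/R",plane("wrist",k(268,241),100,s),plane("wrist",k(473,239),100,s),"back",plane("wrist",k(287,421),100,s),plane("wrist",k(466,420),100,s))
# green from side/scene checks
for n,f in(("side","d4"),):
    i=cv2.imread(f"pics/{f}.png"); h=cv2.cvtColor(i,40); g=cv2.inRange(h,(45,120,20),(80,255,255))[200:300,250:380]
    c=max(cv2.findContours(g,0,1)[0],key=cv2.contourArea); x,y,w,hh=cv2.boundingRect(c); x+=250;y+=200; print(x,y,w,hh,plane(n,(x+w/2-.5,y+w*.36),64))
print("turntable",plane("side",(333,338),18),"jars",plane("side",(338,307),113),plane("side",(332,333),113), plane("scene",(122,206),113),plane("scene",(145,215),113))
go([463.5,-276,90],-0.785)
```

```text
cup [ 463.  -275.2   60. ]
chest inner front L/R [ 557.7 -104.4  100. ] [556.8  41.6 100. ] back [ 709.4 -103.7  100. ] [706.7  45.2 100. ]
291 209 18 16 [628.4 -22.7  64. ]
turntable [ 520.9 -484.8   18. ] jars [ 544.5 -448.8  113. ] [ 489.1 -515.5  113. ] [ 507.8 -502.3  113. ] [ 563.  -427.5  113. ]
tcp [577.3 -12.4 288. ] head 0.002 move [ 114.  -263.5  198. ] turn 0.787 F [ 0.  -0.1 -0.1] w 85.2 t 15.68
```

Request:
{"api": "apply_moves", "payload": {"moves": [[1,25,-55,10,0.15],[1,50,-110,30,0.3],[1,73,-165,60,0.45],[1,95,-220,100,0.6],[1,114,-263.5,150,0.75],[1,114,-263.5,170,0.787],[1,114,-263.5,170,0.787],[1,114,-263.5,170,0.787]]}}

```text
clock: 16.68
tcp_pos: [465.0, -276.5, 120.0]
tool_rot: [[-0.707, 0.707, 0.002], [0.707, 0.707, -0.001], [-0.002, 0.001, -1.0]]
contact_force: [-0.0, 0.6, 0.5]
gripper_width: 85.1
finger_force: 0.0
```

Run:
```python
from h import *
s,i=grab("wrist","w6"); go([463.2,-276,54],-0.785)
h=cv2.cvtColor(i,40); m=cv2.inRange(h,(0,0,150),(180,25,255))
for e in [proj("wrist",[463.2+33*np.cos(t),-276+33*np.sin(t),60],s).astype(int) for t in np.arange(0,6.28,.2)]: cv2.circle(i,tuple(int(v) for v in e),0,(0,0,255),-1)
cv2.imwrite("pics/w6b.png",cv2.resize(i,None,fx=1.4,fy=1.4,interpolation=0))
```

```text
tcp [ 465.5 -276.7  120.7] head -0.785 move [ 2.3 -1.2 66.7] turn 0.0 F [0.2 0.2 0.9] w 85.4 t 16.73
```

View pics/w6b.png

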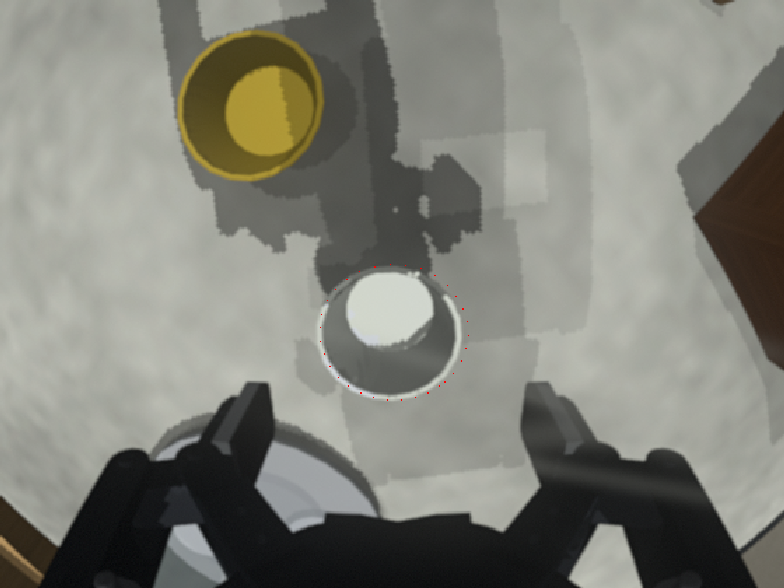

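The predicted rim (red dots) sits on the white cup's rim at about (391,332), within roughly 1 mm. I go down and grip lightly.

Request:
{"api": "apply_moves", "payload": {"moves": [[1,2,-2,30,0],[1,2,-2,55,0],[1,2,-2,66,0],[1,2,-2,66,0],[0.7,2,-2,66,0],[0.5,2,-2,66,0],[0.5,2,-2,66,0],[0.5,2,-2,66,0]], "newtons": 30}}

```text
clock: 17.73
tcp_pos: [462.7, -278.0, 55.0]
tool_rot: [[-0.706, 0.708, 0.003], [0.708, 0.706, -0.002], [-0.004, 0.001, -1.0]]
contact_force: [0.1, 0.1, 6.8]
gripper_width: 63.5
finger_force: 32.2
```

Request:
{"api": "apply_moves", "payload": {"moves": [[0.5,0,0,-15,0],[0.5,0,0,-45,0],[0.5,0,0,-85,0],[0.5,0,0,-125,0],[0.5,0,0,-130,0],[0.5,0,0,-130,0]]}}

```text
clock: 18.48
tcp_pos: [461.0, -276.9, 182.6]
tool_rot: [[-0.706, 0.708, 0.0], [0.708, 0.706, -0.0], [-0.0, 0.0, -1.0]]
contact_force: [-0.2, 0.0, -1.9]
gripper_width: 63.7
finger_force: 33.2
```

Run:
```python
from h import *
go([629,-22,185],-0.785)
```

```text
tcp [ 461.  -276.9  182.6] head -0.787 move [ 61.8 298.9  -2.4] turn -0.002 F [-0.2  0.  -1.9] w 63.7 t 18.48
```

Request:
{"api": "apply_moves", "payload": {"moves": [[0.5,10,45,-5,0],[0.5,21,100,-5,0],[0.5,32,155,-5,0],[0.5,43,210,-5,0],[0.5,54,262,-5,0],[0.5,61,292,-5,0],[0.5,62,299,-5,0],[0.5,62,299,-5,0],[0.5,62,299,-5,0]]}}

```text
clock: 19.6
tcp_pos: [628.3, -23.0, 186.8]
tool_rot: [[-0.705, 0.709, -0.001], [0.709, 0.705, -0.0], [0.001, -0.001, -1.0]]
contact_force: [0.1, 0.6, -0.3]
gripper_width: 63.6
finger_force: 33.3
```

Run:
```python
from h import *
s,i=grab("wrist","w7"); go([629,-22,86],-0.785)
P=lambda c,z,R:np.array([proj("wrist",[c[0]+R*np.cos(t),c[1]+R*np.sin(t),z],s) for t in np.arange(0,6.28,.1)])
h=cv2.cvtColor(i,40); g=cv2.inRange(h,(45,100,15),(80,255,255)); print("green px",g.sum()//255,cv2.boundingRect(g))
a=P((629,-22),64,33);print("pred green rim",a.min(0),a.max(0))
tc=s["tcp_pos"]; a=P(tc,tc[2]+5,33);print("white rim pred",a.min(0),a.max(0))
cv2.imwrite("pics/w7b.png",cv2.resize(i[100:380,130:430],None,fx=2,fy=2,interpolation=3))
```

```text
tcp [628.5 -23.1 187.1] head -0.788 move [  0.3   1.2 101.1] turn -0.003 F [-0.1  0.9 -1.3] w 64.1 t 19.65
green px 3202 (246, 171, 80, 62)
pred green rim [243.4 170.3] [325.4 248.2]
white rim pred [208.2 233.3] [356.5 355.9]
```

Request:
{"api": "apply_moves", "payload": {"moves": [[0.5,0,1.5,30,0],[0.5,0,1.5,60,0],[0.5,0,1.5,80,0],[0.5,0,1.5,90,0],[0.5,0,1.5,93,0],[0.5,0,1.5,93,0]]}}

```text
clock: 20.4
tcp_pos: [630.8, -21.0, 95.4]
tool_rot: [[-0.706, 0.708, 0.001], [0.708, 0.706, -0.0], [-0.001, 0.001, -1.0]]
contact_force: [-0.6, 0.4, -1.2]
gripper_width: 63.9
finger_force: 33.3
```

Request:
{"api": "apply_moves", "payload": {"moves": [[0.5,0,0,2,0],[0.5,0,0,4,0],[0.5,0,0,4,0]]}}

```text
clock: 20.78
tcp_pos: [630.1, -20.8, 90.6]
tool_rot: [[-0.706, 0.708, -0.0], [0.708, 0.706, 0.0], [0.0, -0.0, -1.0]]
contact_force: [0.8, -0.2, -0.3]
gripper_width: 63.8
finger_force: 33.3
```

Request:
{"api": "apply_moves", "payload": {"moves": [[0.5,0,0,1,0],[0.5,0,0,2,0],[0.5,0,0,2,0]]}}

```text
clock: 21.15
tcp_pos: [630.1, -20.9, 88.4]
tool_rot: [[-0.706, 0.708, -0.0], [0.708, 0.706, 0.0], [0.0, -0.0, -1.0]]
contact_force: [0.4, -0.1, -1.0]
gripper_width: 63.8
finger_force: 33.3
```

Request:
{"api": "apply_moves", "payload": {"moves": [[0.5,0,0,1,0],[0.5,0,0,1.5,0],[0.5,0,0,1.5,0]]}}

```text
clock: 21.52
tcp_pos: [630.1, -20.9, 87.0]
tool_rot: [[-0.706, 0.708, -0.0], [0.708, 0.706, 0.0], [0.0, -0.0, -1.0]]
contact_force: [0.4, 0.2, -1.1]
gripper_width: 63.6
finger_force: 33.3
```

Request:
{"api": "apply_moves", "payload": {"moves": [[0.5,0,0,1,0],[0.5,0,0,1,0]]}}

```text
clock: 21.78
tcp_pos: [630.1, -20.9, 85.9]
tool_rot: [[-0.706, 0.708, -0.0], [0.708, 0.706, 0.0], [0.0, -0.0, -1.0]]
contact_force: [0.2, -0.4, -1.7]
gripper_width: 64.0
finger_force: 33.3
```

Request:
{"api": "apply_moves", "payload": {"moves": [[0.5,0,0,0.8,0],[0.5,0,0,0.8,0]]}}

```text
clock: 22.02
tcp_pos: [630.3, -20.9, 85.3]
tool_rot: [[-0.706, 0.708, 0.0], [0.708, 0.706, 0.0], [-0.0, 0.0, -1.0]]
contact_force: [-0.2, -0.1, -1.2]
gripper_width: 63.7
finger_force: 33.3
```

Request:
{"api": "apply_moves", "payload": {"moves": [[0.5,0,0,0.8,0],[0.5,0,0,0.8,0]]}}

```text
clock: 22.28
tcp_pos: [630.6, -21.0, 85.1]
tool_rot: [[-0.706, 0.708, 0.001], [0.708, 0.706, -0.0], [-0.001, 0.001, -1.0]]
contact_force: [-0.7, -0.0, 2.6]
gripper_width: 63.8
finger_force: 33.5
```

Request:
{"api": "apply_moves", "payload": {"moves": [[0.5,0,0,0.8,0],[0.5,0,0,0.8,0]]}}

```text
clock: 22.52
tcp_pos: [631.0, -21.1, 85.1]
tool_rot: [[-0.706, 0.708, 0.002], [0.708, 0.706, -0.0], [-0.002, 0.001, -1.0]]
contact_force: [-1.6, -0.2, 5.6]
gripper_width: 64.1
finger_force: 33.7
```

Contact came at 85.1, which is the fully nested height (grasp 55 + 30). I release, rise, and verify from pixels.

Request:
{"api": "apply_moves", "payload": {"moves": [[0.8,0,0,-1,0],[0.9,0,0,-1,0],[0.9,0,0,-1,0],[0.9,0,0,-10,0],[0.9,0,0,-30,0],[0.9,0,0,-70,0],[0.9,0,0,-115,0],[0.9,60,0,-160,0],[0.9,100,0,-190,0],[0.9,100,0,-190,0]]}}

```text
clock: 23.78
tcp_pos: [560.1, 51.7, 280.6]
tool_rot: [[-0.708, 0.706, 0.011], [0.706, 0.708, 0.0], [-0.007, 0.008, -1.0]]
contact_force: [0.2, -0.1, -0.5]
gripper_width: 76.7
finger_force: 0.0
```

Run:
```python
from h import *
s,i=grab("wrist","w8"); go([0,0,0])
h=cv2.cvtColor(i,40); g=cv2.inRange(h,(45,100,15),(80,255,255)); print("green",g.sum()//255,cv2.boundingRect(g))
e0=proj("wrist",[629.5,-21.5,90],s); w=cv2.inRange(h,(0,0,100),(180,60,255)); x,y=e0.astype(int); 
m=np.zeros_like(w); cv2.circle(m,(int(x),int(y)),45,255,-1); w&=m; n,l,st,c=cv2.connectedComponentsWithStats(w); print("exp rim",e0,[ (st[k].tolist(),c[k].round(1)) for k in range(1,n) if st[k][4]>40])
a=np.array([proj("wrist",[629.5+33*np.cos(t),-21.5+33*np.sin(t),90],s) for t in np.arange(0,6.28,.1)]); print("pred box",a.min(0),a.max(0))
for n in("scene","side"): grab(n,n+"9")
j=cv2.imread("pics/side9.png"); H=cv2.cvtColor(j,40); g=cv2.inRange(H,(45,100,15),(80,255,255)); g[:,:250]=0; print("side green",cv2.boundingRect(g))
for nm,P,R in(("white rim",[629.5,-21.5,90],33),("green rim",[629.5,-21.5,64],33)):
    a=np.array([proj("side",[P[0]+R*np.cos(t),P[1]+R*np.sin(t),P[2]]) for t in np.arange(0,6.28,.1)]); print(nm,a.min(0),a.max(0))
# lid angle: project free top edge front corners, compare diff to earlier frame, bystander changes
for f0,f1 in(("scene0","scene9"),("side0","side9")):
    d=cv2.absdiff(cv2.imread(f"pics/{f0}.png"),cv2.imread(f"pics/{f1}.png")).max(2)>45
    n,l,st,c=cv2.connectedComponentsWithStats(cv2.morphologyEx(d.astype(np.uint8),2,np.ones((3,3)))); print(f1,[st[k].tolist() for k in range(1,n) if st[k][4]>25])
```

```text
tcp [560.   50.7 277.9] head -0.785 move [ 361.7 -433.   273.9] turn 0 F [-0.4  1.  -0.2] w 76.8 t 23.82
green 25 (253, 250, 7, 12)
exp rim [279.  276.5] [([250, 249, 60, 53, 2366], array([278.5, 274.9]))]
pred box [249.5 249.9] [308.6 300.8]
side green (278, 118, 31, 107)
white rim [290.9 203.8] [309.2 216.3]
green rim [290.6 209. ] [308.7 221.6]
scene9 [[295, 0, 27, 12, 247], [351, 0, 111, 38, 2592], [310, 12, 10, 4, 36], [339, 21, 9, 11, 67], [468, 24, 11, 17, 124], [309, 30, 32, 11, 225], [450, 44, 36, 49, 970], [314, 56, 23, 11, 184], [293, 58, 9, 27, 175], [441, 79, 10, 15, 80], [311, 83, 26, 8, 146], [473, 82, 14, 18, 113], [299, 95, 152, 81, 2803], [358, 112, 13, 4, 42], [408, 137, 11, 3, 33], [288, 181, 62, 54, 1060], [357, 193, 19, 20, 113], [265, 203, 16, 6, 84], [201, 213, 18, 15, 158], [307, 239, 12, 3, 36], [271, 241, 13, 4, 42]]
side9 [[18, 31, 33, 18, 443], [63, 31, 78, 49, 2378], [61, 39, 36, 14, 310], [0, 40, 19, 45, 473], [250, 78, 11, 5, 45], [140, 85, 158, 27, 2464], [0, 89, 109, 160, 8239], [43, 99, 17, 10, 114], [112, 102, 14, 4, 53], [132, 108, 4, 7, 26], [265, 114, 24, 56, 944], [112, 150, 17, 20, 216], [314, 158, 35, 59, 1164], [78, 165, 48, 35, 987], [204, 190, 28, 15, 185], [276, 190, 36, 14, 144], [142, 205, 113, 47, 1827], [292, 204, 17, 14, 201], [127, 206, 18, 30, 365], [287, 219, 10, 10, 50], [307, 219, 13, 6, 39], [71, 248, 10, 12, 81], [46, 276, 33, 17, 344], [286, 277, 10, 9, 63], [271, 288, 25, 15, 266], [87, 293, 7, 7, 39], [26, 357, 11, 10, 79], [13, 367, 13, 30, 362], [35, 397, 9, 5, 35]]
```

```bash
python3 -c "
from rig import r
print(r.sign_off())"
```

```text
the job is handed in; nothing more can be done
None
```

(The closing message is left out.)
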